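Scoop and strike off four toy wheels

ROBOT

A 6-joint arm with a two-finger parallel gripper is mounted at the origin on the work surface. World frame = base frame: x ahead of the robot, y to its left, z up, the work surface at z = 0. Lengths are in mm, angles in rad, forces in N, time in s.
With the tool pointing down it reaches from about 350 to 975 mm from the base axis. Payload 7.1 kg.
Tool frame: the origin (TCP) lies midway between the tips of the shut fingers; the grasp point (between the pads) lies 19 mm behind it (ctrl.grasp_offset is the distance from the TCP to the grasp point, in mm); z points along the fingers, y is the line along which they close (so a half turn about z gives the same grasp; the last joint's range is limited). The gripper opens to 88 mm and grips with 3 to 60 N. Pads are 20 mm wide; open, the fingers measure 115 mm over their backs; the gripper's body (75 mm by 178 mm) begins 61 mm behind the grasp point.
Start: joints at [-1.191, 0.423, 1.63, -0, 1.089, -0.019], TCP at [242.711, -575.931, 222.675] pointing down, gripper open.
Joint ranges: [-3, 3], [-0.9, 2.11], [0.09, 2.58], [-1.31, 4.45], [0.11, 2.69], [-2.54, 2.54]. Speed limits (rad/s): [2.39, 2.39, 3.01, 3.14, 3.14, 3.14].

INTERFACE

Orientations are given as a rotation vector (axis times angle).
In Python, from workcell import sensors, viewer, ctrl gives the robot as it stands. The module is installed in compiled form; this text tells all that it offers.
- The arm moves only by the shell command python3 -m handwheel 'ROWS'. ROWS is JSON, a list of rows, each a list of 7 numbers: the shift along the tool's x, y, z in mm, then the turn, a rotation vector about the tool's x, y, z in rad, then the closure, from 0 (fully open) to 1 (shut). In form: [[x, y, z, rx, ry, rz, jaw], ...]. A call has 1 to 10 rows; each row shifts and turns the commanded pose from where the row before left it, along the tool's axes as they then stand; what a row does not reach is not made up. A row lasts 1/8 s, in which the tool goes at most 62.5 mm and 10.7 degrees, less where a joint would pass 70% of its speed; a pose out of reach is approached as far as the arm can. A call is refused whole if a number of a shift passes 62.5 or a number of a turn 0.188, either way. A call with a gripper value outside its range is refused whole. The fingers move at their own pace and stop on an object; the grip force is fixed at half the most. Time passes only in rows, so rows that do not move let the fingers close. It gives the time, the measured TCP pose, the force, the opening and the grip force at its end, in the units of the state.
- sensors.get_obs(): the state, without advancing time (a new reading comes with each control period).
- viewer.get_image(name): name is "scene" or "top" or "wrist"; returns a dict with "frame" (420x560x3 uint8, blue, green, red), "fov_y" (degrees; the focal length in pixels is half the picture's height over the tangent of half this angle, whatever the lens; pixels are square), "cx", "cy" (the principal point, pixels), "distortion" ([k1, k2, p1, p2, k3] as OpenCV has them; the pictures are not rectified), "R" (3x3) and "t" (3): a world point X has camera coordinates R X + t. Camera axes: x right, y down, z forward; pixel columns grow to the right and rows downward; lengths in mm; the calibration is good to about 2 mm. A picture is of the moment at which its call begins. There is no depth.
- ctrl.close_job(): hands the job in; it is judged then, once.
The state is a dict: "t": time; "qpos": joint angles; "qvel": joint speeds; "joint_torque": joint torques, N m; "ee_pos": TCP position; "orientation": TCP orientation; "ft_force": force on the tool from outside, world axes, zero at the start; "moment": the same for the moment, N m; "width": finger opening in mm; "grasp_force": force on a finger pad.
Only numpy, scipy, OpenCV 4.12 (cv2) and the standard library are available. Lean on these libraries where they do the work, as an engineer would, in place of code of your own. Each camera call takes 0.05 s, during which the arm holds its last target. There are 200 camera calls.

TASK

Take the orange-handled scoop by its handle, slide it in under the wooden wheels on the rack and lift all six off together, heaped. Then draw the heaped scoop crosswise under the red strike bar so that the bar pushes the two wheels above the rim off into the grey bin and a level load of four stays in the scoop. Set the scoop with its four wheels upright back on the green mat, and leave the blue-handled scoop where it is.

Things in the scene. Friction and masses are not known exactly. Their poses are not given: they have to be found in the camera images.
- scoop_handle (a point): Middle of the upright square orange handle (24 x 24 mm, top 25 mm higher, underside of scoop 115 mm lower) of an aluminium measuring scoop, 0.32 kg, standing on the mat. x points from the handle to the scoop's open mouth, z up. Pocket ahead of the handle: inner face of its back wall at x = +30 mm, tips at x = +155 mm; inner width 54 mm, outer 64 mm.
- scoop: The same scoop, same axes; origin on its underside, 30 mm ahead of the handle's axis, below the back wall's inner face. Floor 5 mm thick: two flat tines with a 26 mm slot between, open at the mouth, ending at the back wall; 3 mm nubs at the tips. Side and back walls end 33 mm above the underside. Holds two wheels in a row, two deep: the second layer stands 8 mm over the rim.
- blue_scoop_handle (a point): Middle of the blue handle of a shallower scoop of the same plan with an unslotted floor, beside the orange one on the mat; its handle's top is 95 mm above its underside. Not needed.
- rack: Fixed plywood wheel rack; origin on the bench. An upright rib 12 mm wide runs along x from -50 to +100 mm, top 55 mm above the bench; on it two stacks of three wheels, at x = -23.5 and +23.5 mm, overhang both sides. Base board 10 mm thick, x -60 to +120 mm; back board from x = +100 mm. The scoop enters from the -x end, level, rib in its slot, floor below the wheels, then lifts.
- bin: Grey open return bin, fixed, 170 mm (x) by 200 mm (y), walls 50 mm high and 5 mm thick; origin at the centre of its underside on the bench. The strike bar stands over its middle.
- strike_bar: Red straight level blade, 6 mm thick, 25 mm tall, fixed over the bin along x; origin on its lower edge over the bin's centre, 120 mm above the bench. Free end at x = -75 mm (robot side), post 30 mm wide from x = +90 mm. The scoop passes beneath it along y from either side, mouth to the post, handle beyond the free end; the lower edge should meet the top layer's middle.
- mat: Green mat, 210 mm (x) by 270 mm (y), 5 mm thick, fixed; origin at the centre of its underside. The two scoops stand on it.
- wheel1: Round beech toy-truck wheel, a flat disc 44 mm across and 18 mm thick, 18 g or so, lying flat with its dark hub up; its origin is the centre of its underside. Starts as bottom of the stack at the rack's near (-x) end.
- wheel2: A wheel like wheel1. Starts as bottom of the stack at the far end.
- wheel3: A wheel like wheel1. Starts as middle of the near stack.
- wheel4: A wheel like wheel1. Starts as middle of the far stack.
- wheel5: A wheel like wheel1. Starts as top of the near stack.
- wheel6: A wheel like wheel1. Starts as top of the far stack.
Not all that is in view belongs to the job. What is shaped like the scoop but purple is not meant.

How it is judged:
By the outcome, as a careful person would: the job done as asked, in the order asked, and still so for the second after the job is handed in, with the robot touching nothing.
It also fails if it takes over 72 s, if anything falls off the work surface, if the arm or the gripper's body presses on something with over 40 N, if the wrist force passes 120 N, or if a joint passes its speed limit or range.

## Working session

There is one attempt and no reset: what is moved stays moved. The work goes in short steps, Python scripts to look and compute and a shell command to move; the robot and the scene stay as the last step left them, time stands still between calls to the robot, and variables do not carry over. Pictures are saved under pics/ and viewed, at most 13 in all, crops included, and the job is handed in when it is done.

```bash
mkdir -p pics
cat > h.py <<'E'
import numpy as np, cv2
from workcell import sensors, viewer, ctrl
from scipy.spatial.transform import Rotation as Ro
def grab(n,save=None):
    d=viewer.get_image(n)
    if save: cv2.imwrite('pics/'+save,d['frame'])
    return d
def K(d):
    f=d['frame'].shape[0]/2/np.tan(np.radians(d['fov_y'])/2)
    return np.array([[f,0,d['cx']],[0,f,d['cy']],[0,0,1.]])
def ray(d,uv):
    p=cv2.undistortPoints(np.array(uv,float).reshape(-1,1,2),K(d),np.array(d['distortion'],float)).reshape(-1,2)
    R=np.array(d['R']);t=np.array(d['t'])
    dirs=np.c_[p,np.ones(len(p))]@R
    return -R.T@t,dirs
def onz(d,uv,z):
    c,D=ray(d,uv); return c+D*((z-c[2])/D[:,2])[:,None]
def proj(d,X):
    R=np.array(d['R']);t=np.array(d['t'])
    return cv2.projectPoints(np.array(X,float).reshape(-1,1,3),cv2.Rodrigues(R)[0],t.reshape(3,1).astype(float),K(d),np.array(d['distortion'],float))[0].reshape(-1,2)
E
python3 - <<'E'
from h import *
a=grab('scene','s0.png');b=grab('top','t0.png')
for d in(a,b): print(d['fov_y'],d['cx'],d['cy'],-np.array(d['R']).T@np.array(d['t']))
print(sensors.get_obs())
E
```

```text
56.895542774268165 276.94687376076604 218.71131542502778 [ 990.71899675 -525.02642753  640.61106398]
45.3478819575651 277.14316088034553 208.51570739897136 [ 412.43505111   27.00355247 1294.69811253]
{'t': 0.1, 'qpos': array([-1.19099464e+00,  4.23761977e-01,  1.63056539e+00, -1.31310990e-05,
        1.08857977e+00, -1.89833928e-02]), 'qvel': array([-0.00076813, -0.00149055, -0.00137939, -0.00115357,  0.0005651 ,
        0.00176507]), 'joint_torque': array([ 6.51127793e-04, -5.45615602e+01, -2.74325305e+01,  6.44915015e-02,
        1.87644130e-02, -2.05744431e-05]), 'ee_pos': array([ 242.54217418, -575.5082054 ,  221.99988051]), 'orientation': array([-3.07808114e+00, -6.22021294e-01,  3.88298816e-04]), 'ft_force': array([ 0.43761087,  0.26532434, -1.09955341]), 'moment': array([0.00079588, 0.0017579 , 0.01793411]), 'grasp_force': 0.0, 'width': 87.78680247895826}
```

View pics/s0.png

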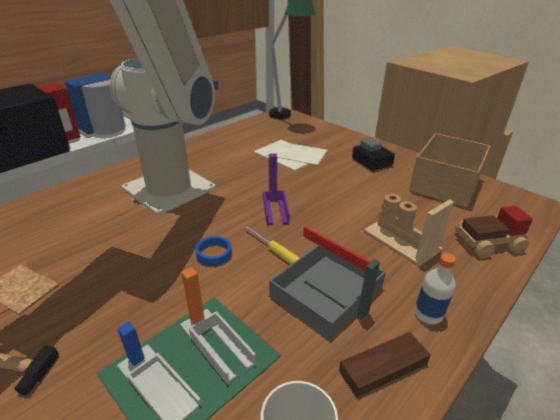

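View pics/t0.png

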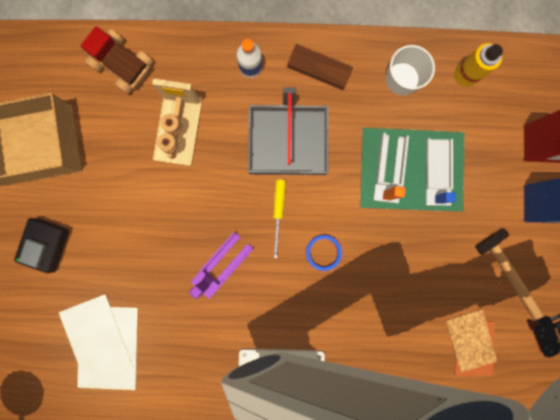

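The top view shows the green mat at (412,168), with the orange handle at (395,193) and the blue at (445,197). The rack is at (177,125), the bin at (288,140) with the red bar at x≈290, and the purple scoop at (220,265).

Scoop candidates in the top view:
- **Purple** (220,265): excluded by the task.
- **Blue handle** (445,197): unslotted floor.
- **Orange handle** (395,193): slotted tines and on the mat, so this is the one meant.

The orange bottle cap at (248,45) is not a scoop. I'll confirm in an enlarged crop.

Run:
```python
from h import *
a=grab('scene');b=grab('top')
f=b['frame']
def crop(x0,y0,x1,y1,s):return cv2.resize(f[y0:y1,x0:x1],None,fx=s,fy=s,interpolation=cv2.INTER_CUBIC)
im=np.zeros((560,800,3),np.uint8)
c1=crop(365,120,465,215,4);c2=crop(148,75,208,170,4);c3=crop(240,84,335,179,4)
im[:380,:400]=c1;im[:380,400:640]=c2
im[380:560,:]=cv2.resize(f[84:129,240:440],None,fx=4,fy=4)[:180]
cv2.imwrite('pics/c1.png',im)
def comps(d,lo,hi,n,minA=25):
    h=cv2.cvtColor(d['frame'],cv2.COLOR_BGR2HSV)
    m=cv2.inRange(h,lo,hi)
    k,_,st,ce=cv2.connectedComponentsWithStats(m)
    for i in range(1,k):
        if st[i,4]>minA: print(n,st[i],ce[i].round(1))
    return m
for n,d in(('s',a),('t',b)):
    comps(d,(5,190,130),(15,255,255),n+' orange')
    m=comps(d,(0,180,80),(4,255,255),n+' red')
    comps(d,(60,80,30),(85,255,160),n+' green',500)
```

```text
s red [39 84 23  9 87] [50.4 87.5]
s red [504 206  28  17 190] [517.1 213.9]
s red [304 227  66  42 511] [335.9 247.5]
s green [ 141  299  139  121 5286] [210.8 361. ]
s green [  98  355   61   65 1426] [125.5 393.7]
t orange [80 25 29 29 91] [90.2 35.8]
t orange [241  38  12  14 128] [247.1  44.2]
t orange [384 187  21  12 166] [394.3 192.7]
t red [ 82  28  32  33 619] [97.6 43.5]
t red [288  93   4  70 119] [289.2 118.1]
t red [ 525  111   35   50 1397] [542.7 138.2]
t green [ 362  129  101   81 3960] [407.7 167.7]
```

View pics/c1.png

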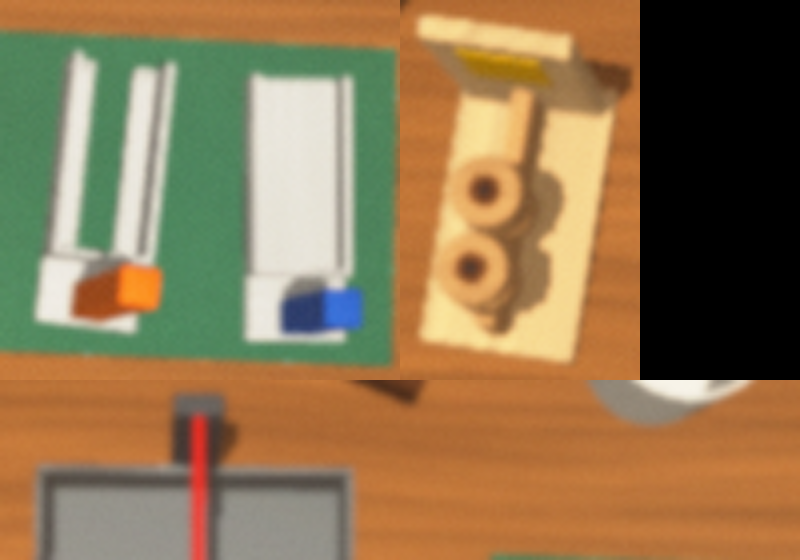

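The crop confirms it: the orange scoop has the slotted tines, with its handle top at crop (140,288), while the blue one's floor is solid. On the rack, the hubs are at crop (485,189) and (470,267), and the rib shows at (523,100).

Run:
```python
from h import *
np.set_printoptions(precision=1,suppress=True)
b=grab('top');a=grab('scene')
def px(P,x0,y0):return np.array([(x0+(x+.5)/4-.5,y0+(y+.5)/4-.5) for x,y in P])
P=onz(b,px([(140,288)],365,120),145);print('handle top',P)
s=onz(b,px([(116,64),(94.5,247),(97,60),(76,245),(135,68),(113,250)],365,120),10);print('slot',s)
for i in(0,2,4):
  d=s[i]-s[i+1];print(' yaw',np.degrees(np.arctan2(d[1],d[0])))
w=onz(b,px([(470,267),(485,189)],148-100,75),109);d=w[1]-w[0]
print('hubs',w,np.linalg.norm(d),np.degrees(np.arctan2(d[1],d[0])))
r=onz(b,px([(420,340),(573,360),(615,115)],148-100,75),10);d=r[2]-r[1];e=r[0]-r[1]
print('base',r,np.degrees(np.arctan2(d[1],d[0])),np.degrees(np.arctan2(-e[0],e[1])),np.linalg.norm(e))
bk=onz(b,px([(418,16),(574,36)],48,75),10);e=bk[0]-bk[1];print('back',np.degrees(np.arctan2(-e[0],e[1])))
def lines(d,lo,hi,x0,y0,x1,y1):
  h=cv2.cvtColor(d['frame'],cv2.COLOR_BGR2HSV);m=np.zeros(h.shape[:2],np.uint8)
  m[y0:y1,x0:x1]=cv2.inRange(h,lo,hi)[y0:y1,x0:x1];return m
m=lines(b,(0,150,70),(6,255,255),280,88,300,175);ys,xs=np.nonzero(m)
print('rows',ys.min(),ys.max());p=np.polyfit(ys,xs,1)
q=[(np.polyval(p,y),y) for y in(ys.min(),ys.max()+.5)]
B=onz(b,q,145);d=B[0]-B[1];print('bar top',q,B,np.linalg.norm(d),np.degrees(np.arctan2(d[1],d[0])))
# mat
h=cv2.cvtColor(b['frame'],cv2.COLOR_BGR2HSV);m=cv2.inRange(h,(60,80,20),(90,255,170))
m[:, :355]=0;m[:120]=0;m[220:]=0
c=max(cv2.findContours(m,0,2)[0],key=cv2.contourArea)
bx=cv2.boxPoints(cv2.minAreaRect(c));M=onz(b,bx,5);print('mat',M,M.mean(0))
# scene orange handle
h=cv2.cvtColor(a['frame'],cv2.COLOR_BGR2HSV);m=cv2.inRange(h,(4,170,100),(14,255,255));m[:, :175]=0;m[:,215:]=0;m[:260]=0;m[330:]=0
ys,xs=np.nonzero(m);print('scene handle px',xs.min(),xs.max(),ys.min(),ys.max(),xs.mean(),ys.mean())
print('expected proj', proj(a,[P[0],P[0]-[0,0,25]]))
```

```text
handle top [[ 508.9 -259.7  145. ]]
slot [[ 665.4 -276.1   10. ]
 [ 545.9 -263.5   10. ]
 [ 667.6 -263.7   10. ]
 [ 546.9 -251.5   10. ]
 [ 663.1 -288.6   10. ]
 [ 544.3 -275.5   10. ]]
 yaw -6.044656109589402
 yaw -5.786996067466269
 yaw -6.269306922256716
hubs [[617.9 292.4 109. ]
 [665.1 285.3 109. ]] 47.756924388327405 -8.616912694161751
base [[586.9 345.2  10. ]
 [576.2 245.7  10. ]
 [736.6 224.2  10. ]] -7.654194806737522 -6.144516434020322 100.0709974827957
back -6.349812196117844
rows 93 163
bar top [(np.float64(289.2090413506249), np.int64(93)), (np.float64(288.93572728632233), np.float64(163.5))] [[732.    0.3 145. ]
 [567.1  -2.9 145. ]] 164.85814066189926 1.1044765634255975
mat [[ 480.7 -194.     5. ]
 [ 682.3 -198.7    5. ]
 [ 680.7 -463.8    5. ]
 [ 477.2 -456.7    5. ]] [ 580.2 -328.3    5. ]
scene handle px 182 202 267 321 192.4203910614525 293.409217877095
expected proj [[188.9 272.1]
 [190.6 281.9]]
```

Measurements, checked against the sizes given:

| Item | Position (mm) | Yaw | Check |
|---|---|---|---|
| Orange handle | (509,-260) | -6° | – |
| Rack | (641,289) | about -7° | hub gap 47.8 against 47 |
| Bar centre | (642,-1.5) | 1° | bar length 165, as given |

I'll move above the handle and turn so the fingers close along the scoop's x.

```bash
python3 -m handwheel '[[46,-23.5,0,0,0,0,0],[46,-23.5,0,0,0,0,0],[46,-23.5,0,0,0,0,0],[46,-23.5,0,0,0,0,0],[46,-23.5,0,0,0,0,0],[46,-23.5,0,0,0,0,0],[46,-23.5,0,0,0,0,0],[46,-23.5,0,0,0,0,0]]' | tail -3
python3 -m handwheel '[[0,0,0,0,0,-0.178,0],[0,0,0,0,0,-0.178,0],[0,0,0,0,0,-0.178,0],[0,0,0,0,0,-0.178,0],[0,0,0,0,0,-0.178,0],[0,0,0,0,0,-0.178,0],[0,0,0,0,0,0,0]]'
python3 - <<'E'
from h import *
np.set_printoptions(precision=2,suppress=True)
w=grab('wrist','w1.png');o=sensors.get_obs()
Rm=Ro.from_rotvec(o['orientation']).as_matrix();print(o['t'],o['ee_pos'],Rm)
print('cam',-np.array(w['R']).T@np.array(w['t']),proj(w,[[508.9,-259.7,145]]))
E
```

```text
ft_force: [0.8, -0.5, 0.3]
width: 88.1
grasp_force: 0.0
t: 2.17
ee_pos: [508.8, -259.8, 222.6]
orientation: [-2.336, -2.101, 0.0]
ft_force: [0.3, 0.3, 0.5]
width: 87.8
grasp_force: 0.0
2.225 [ 508.82 -259.77  222.68] [[ 0.11  0.99  0.  ]
 [ 0.99 -0.11  0.  ]
 [ 0.    0.   -1.  ]]
cam [ 515.6  -195.39  384.39] [[280.3  213.09]]
```

View pics/w1.png

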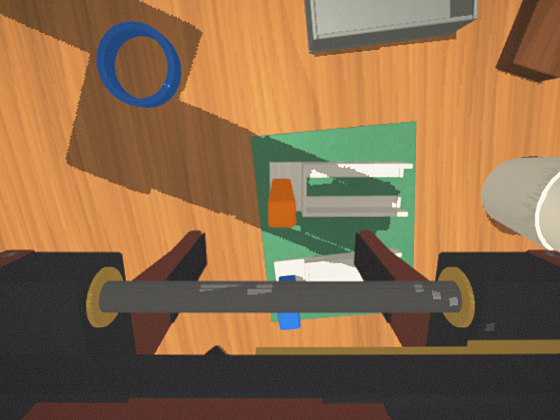

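The wrist view shows the orange handle top at about (281,213), against a prediction of (280,213), so the position agrees within 1 mm. I'll lower and grip.

```bash
python3 -m handwheel '[[0,0,40.5,0,0,0,0],[0,0,40.5,0,0,0,0],[0,0,40.5,0,0,0,0],[0,0,0,0,0,0,0],[0,0,0,0,0,0,1],[0,0,0,0,0,0,1],[0,0,0,0,0,0,1],[0,0,0,0,0,0,1],[0,0,0,0,0,0,1],[0,0,0,0,0,0,1]]'
python3 -m handwheel '[[0,0,0,0,0,0,1],[0,0,0,0,0,0,1],[0,0,0,0,0,0,1]]'
```

```text
t: 3.48
ee_pos: [508.8, -259.8, 101.2]
orientation: [-2.334, -2.103, 0.0]
ft_force: [0.3, 0.1, -0.8]
width: 31.3
grasp_force: 0.0
t: 3.85
ee_pos: [509.1, -259.9, 101.2]
orientation: [2.334, 2.103, 0.0]
ft_force: [1.2, 0.1, -0.1]
width: 24.1
grasp_force: 30.0
```

```bash
python3 -m handwheel '[[0,0,-10,0,0,0,1],[0,0,-20,0,0,0,1],[0,0,-40,0,0,0,1],[0,0,-50,0,0,0,1],[0,0,-40,0,0,0,1],[0,0,-20,0,0,0,1],[15,-4,0,0,0,0,1],[30,-8,0,0,0,0,1],[45,-13,0,0,0,0,1],[50,-14,0,0,0,0,1]]' | tail -1
python3 -m handwheel '[[50,-14,0,0,0,0,1],[50,-14,0,0,0,0,1],[50,-14,0,0,0,0,1],[50,-14,0,0,0,0,1],[50,-14,0,0,0,0,1],[50,-14,0,0,0,0,1],[50,-14,0,0,0,0,1],[45,-12,0,0,0,0,1],[20,-4,0,0,0,0,1],[8,-1,0,0,0,0,1]]'
python3 -m handwheel '[[0,0,30,0,0,0.017,1],[0,0,40,0,0,0,1],[0,0,20,0,0,0,1],[0,0,0,0,0,0,1]]'
python3 - <<'E'
from h import *
np.set_printoptions(precision=2,suppress=True)
o=sensors.get_obs();print(o['t'],o['ee_pos'])
a=grab('scene');b=grab('top')
im=np.zeros((600,800,3),np.uint8)
im[:300]=cv2.resize(b['frame'][70:220,0+20:420],None,fx=2,fy=2)[:300]
im[:480,:400]=cv2.resize(b['frame'][70:230,130:263],(400,480))
im[:480,400:]=cv2.resize(a['frame'][100:292,260:420],(400,480))
cv2.imwrite('pics/r1.png',im)
E
```

```text
grasp_force: 30.0
t: 6.35
ee_pos: [412.9, 316.4, 280.1]
orientation: [-2.332, -2.105, 0.004]
ft_force: [-0.6, -0.5, -3.3]
width: 24.2
grasp_force: 30.0
t: 6.85
ee_pos: [413.1, 314.1, 189.5]
orientation: [-2.353, -2.081, 0.007]
ft_force: [-0.3, -0.9, -3.6]
width: 24.2
grasp_force: 30.0
6.85 [413.08 314.15 189.46]
```

View pics/r1.png

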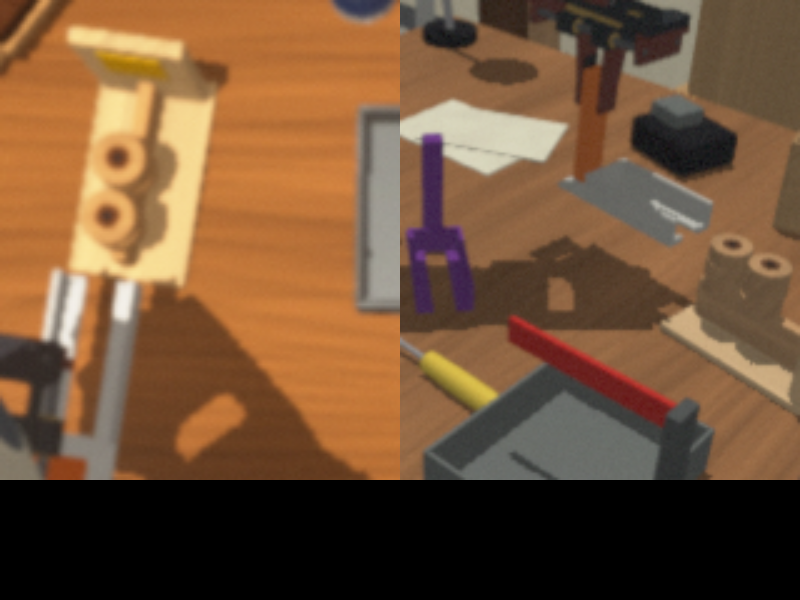

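The views show the scoop held level and aimed at the rack. The tine tips are at crop (75,275) and (125,285), the rib's near end is at (126,262), and the hubs are at (118,157) and (108,216). I'll check the lateral offset numerically.

Run:
```python
from h import *
np.set_printoptions(precision=2,suppress=True)
o=sensors.get_obs();T=o['ee_pos'];Rm=Ro.from_rotvec(o['orientation']).as_matrix();print(Rm)
b=grab('top')
def px(P):return np.array([(130+(x+.5)/3.0075-.5,70+(y+.5)/3-.5) for x,y in P])
u=Rm[:,1];yaw=np.degrees(np.arctan2(u[1],u[0]));print('yaw',yaw,'tilt',np.degrees(np.arcsin(u[2])))
S=onz(b,px([(87,280),(113,283),(98,430)]),98.5);print('slot edges',S)
d=S[1]-S[2];print('slot yaw',np.degrees(np.arctan2(d[1],d[0])))
print('pred tip centre',T+155*u)
h=onz(b,px([(108,216),(118,157)]),109);print('hubs',h)
rib=onz(b,px([(126,262),(147,88)]),55);print('rib',rib);d=rib[1]-rib[0];print(np.degrees(np.arctan2(d[1],d[0])))
ra=np.radians(-7);U=np.array([np.cos(ra),np.sin(ra)]);V=np.array([-U[1],U[0]]);C=np.array([641.3,288.8])
for n,p in(('handle',T),('slotmid',(S[0]+S[1])/2),('tip',T+155*u),('h1',h[0]),('h2',h[1]),('rib0',rib[0]),('rib1',rib[1])):print(n,(p[:2]-C)@U,(p[:2]-C)@V)
tgt=C-230*U;print('tgt',tgt)
# red bar post/tilt check of scoop: pixels
g=Rm.T@np.r_[tgt-T[:2],0];print('tool shift',g)
```

```text
[[ 0.12  0.99  0.  ]
 [ 0.99 -0.12 -0.  ]
 [-0.    0.   -1.  ]]
yaw -6.989779976349453 tilt 0.010014462636464013
slot edges [[567.07 308.54  98.5 ]
 [565.13 287.58  98.5 ]
 [447.33 295.38  98.5 ]]
slot yaw -3.7854342585618412
pred tip centre [568.4  296.74 191.67]
hubs [[617.24 291.31 109.  ]
 [664.83 285.19 109.  ]]
rib [[588.43 286.91  55.  ]
 [735.2  275.01  55.  ]]
-4.632363931334416
handle -228.32746565510988 -1.0266683083184565
slotmid -75.7654219661293 0.027477173932723753
tip -73.32747048854192 -0.9990204842256718
h1 -24.188985410253313 -0.44390225703275393
h2 23.7973205958672 -0.7190801590880683
rib0 -52.24372234263783 -8.323448742600643
rib1 94.87957358431026 -2.2404033294696606
tgt [413.01 316.83]
tool shift [ 1.03 -1.67 -0.  ]
```

```bash
python3 -m handwheel '[[0.4,0,30,0,0,0,1],[0,0,24,0,0,0,1],[0,0,9,0,0,0,1],[0,0,0,0,0,0,1]]'
python3 -m handwheel '[[0,10,0,0,0,0,1],[0,15,0,0,0,0,1],[0,15,0,0,0,0,1],[0,15,0,0,0,0,1],[0,10,0,0,0,0,1],[0,0,0,0,0,0,1]]'
python3 - <<'E'
from h import *
np.set_printoptions(precision=2,suppress=True)
o=sensors.get_obs();T=o['ee_pos'];Rm=Ro.from_rotvec(o['orientation']).as_matrix();u=Rm[:,1]
ra=np.radians(-7);U=np.array([np.cos(ra),np.sin(ra)]);V=np.array([-U[1],U[0]]);C=np.array([641.3,288.8])
print(T,(T[:2]-C)@U,(T[:2]-C)@V,np.degrees(np.arctan2(u[1],u[0])))
a=grab('scene');b=grab('top')
im=np.zeros((600,800,3),np.uint8)
im[:,:400]=cv2.resize(b['frame'][75:195,130:210],(400,600),interpolation=2)
im[:,400:]=cv2.resize(a['frame'][150:285,355:445],(400,600),interpolation=2)
cv2.imwrite('pics/r2.png',im)
E
```

```text
t: 7.5
ee_pos: [414.5, 316.7, 128.7]
orientation: [2.352, 2.083, 0.001]
ft_force: [-0.5, 1.3, -3.4]
width: 24.0
grasp_force: 30.0
t: 8.25
ee_pos: [479.5, 308.5, 128.0]
orientation: [2.353, 2.082, 0.0]
ft_force: [-0.6, -0.0, -3.1]
width: 23.9
grasp_force: 30.0
[479.46 308.52 128.04] -163.0370439960125 -0.14602132353116698 -6.981419219575806
```

View pics/r2.png

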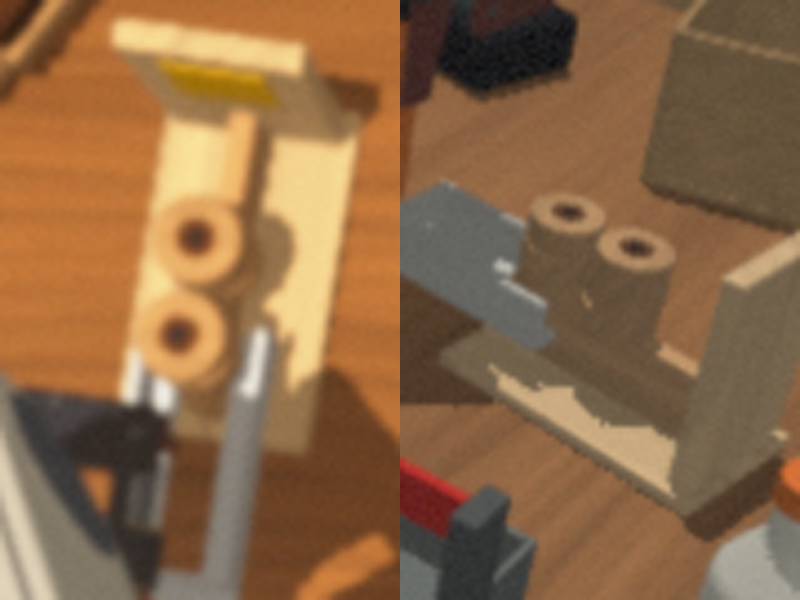

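The tines pass either side of the rib: the right tine tip is at (257,340) in the left crop, and the left is under the near wheel at (150,375). In the scene view they are below the bottom wheel. I'll continue in.

```bash
python3 -m handwheel '[[0,10,0,0,0,0,1],[0,12,0,0,0,0,1],[0,12,0,0,0,0,1],[0,12,0,0,0,0,1],[0,0,0,0,0,0,1]]'
python3 -m handwheel '[[0,10,0,0,0,0,1],[0,12,0,0,0,0,1],[0,10,0,0,0,0,1],[0,6,0,0,0,0,1],[0,0,0,0,0,0,1]]'
python3 - <<'E'
from h import *
o=sensors.get_obs();T=o['ee_pos'];Rm=Ro.from_rotvec(o['orientation']).as_matrix();u=Rm[:,1]
ra=np.radians(-7);U=np.array([np.cos(ra),np.sin(ra)]);V=np.array([-U[1],U[0]]);C=np.array([641.3,288.8])
print(T,(T[:2]-C)@U,(T[:2]-C)@V,np.degrees(np.arctan2(u[1],u[0])))
a=grab('scene');b=grab('top')
im=np.zeros((600,800,3),np.uint8)
im[:,:400]=cv2.resize(b['frame'][75:195,130:210],(400,600),interpolation=2)
im[:,400:]=cv2.resize(a['frame'][150:285,355:445],(400,600),interpolation=2)
cv2.imwrite('pics/r3.png',im)
E
```

```text
t: 8.98
ee_pos: [525.5, 303.0, 128.1]
orientation: [2.353, 2.082, 0.001]
ft_force: [-0.4, 0.1, -3.3]
width: 23.7
grasp_force: 30.0
t: 9.6
ee_pos: [561.6, 298.5, 127.9]
orientation: [-2.351, -2.082, 0.003]
ft_force: [-3.1, -0.0, -2.1]
width: 23.8
grasp_force: 30.0
[561.56073705 298.45971755 127.89467952] -80.3221220099374 -0.1300561368795801 -6.964711783294361
```

View pics/r3.png

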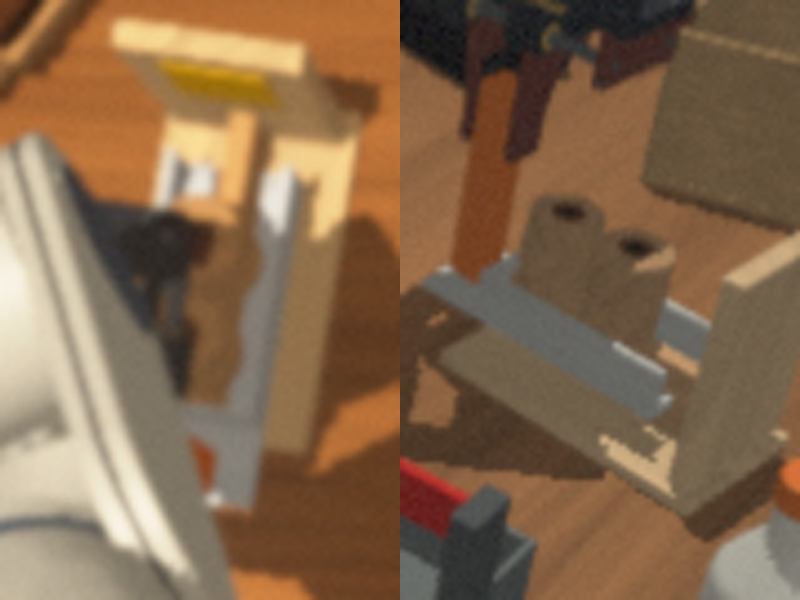

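The scoop is fully under the wheels. The 3 N push is the slot end meeting the rib at rack x=-50, as the geometry predicts. I'll back off 1 mm and lift gently.

```bash
python3 -m handwheel '[[0,-1,0,0,0,0,1],[0,0,-5,0,0,0,1],[0,0,-5,0,0,0,1],[0,0,-3,0,0,0,1],[0,0,-3,0,0,0,1],[0,0,-3,0,0,0,1],[0,0,-3,0,0,0,1],[0,0,-5,0,0,0,1],[0,0,-6,0,0,0,1],[0,0,-5,0,0,0,1]]'
python3 -m handwheel '[[0,0,0,0,0,0,1],[0,0,0,0,0,0,1]]'
python3 - <<'E'
from h import *
o=sensors.get_obs();T=o['ee_pos'];Rm=Ro.from_rotvec(o['orientation']).as_matrix();print(T,Rm.round(3))
a=grab('scene');b=grab('top')
im=np.zeros((600,800,3),np.uint8)
im[:,:400]=cv2.resize(b['frame'][75:195,130:210],(400,600),interpolation=2)
im[:,400:]=cv2.resize(a['frame'][150:285,355:445],(400,600),interpolation=2)
cv2.imwrite('pics/r4.png',im)
E
```

```text
t: 10.95
ee_pos: [561.2, 298.7, 166.7]
orientation: [2.352, 2.083, 0.0]
ft_force: [-0.1, 0.2, -4.9]
width: 24.2
grasp_force: 30.0
t: 11.2
ee_pos: [561.0, 298.6, 166.1]
orientation: [-2.352, -2.083, 0.0]
ft_force: [0.2, -0.2, -4.5]
width: 23.8
grasp_force: 30.0
[560.97070824 298.63618831 166.12333922] [[ 0.121  0.993 -0.   ]
 [ 0.993 -0.121 -0.   ]
 [-0.    -0.    -1.   ]]
```

View pics/r4.png

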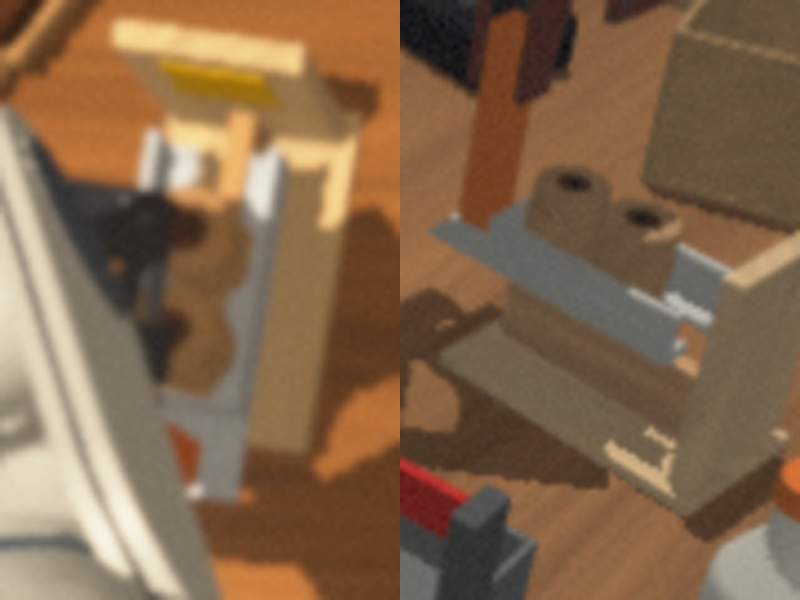

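All six wheels are lifted as two upright stacks, with tops at right crop (570,180) and (645,215) and the rib bare below. I'll carry the scoop gently to the bin's +y side and square it to the bar.

```bash
python3 -m handwheel '[[-5,0,0,0,0,0,1],[-10,0,0,0,0,0,1],[-15,0,0,0,0,0,1],[-20,0,0,0,0,0,1],[-22,0,0,0,0,0,1],[-22,0,0,0,0,0,1],[-22,0,0,0,0,0,1],[-20,0,0,0,0,0,1],[-18,0,0,0,0,0,1],[-15,0,0,0,0,0,1]]' | tail -1
python3 -m handwheel '[[-11,0,0,0,0,0,1],[-7,0,0,0,0,0,1],[-3,0,0,0,0,0,1],[0,0,0,0,0,-0.02,1],[0,0,0,0,0,-0.03,1],[0,0,0,0,0,-0.04,1],[0,0,0,0,0,-0.03,1],[0,0,0,0,0,-0.02,1],[0,0,0,0,0,0,1],[0,0,0,0,0,0,1]]'
python3 - <<'E'
from h import *
np.set_printoptions(precision=2,suppress=True)
o=sensors.get_obs();T=o['ee_pos'];Rm=Ro.from_rotvec(o['orientation']).as_matrix();u=Rm[:,1];print(T,np.degrees(np.arctan2(u[1],u[0])))
a=grab('scene');b=grab('top')
c=T+[0,0,19-115];l=Rm[:,0]
print('pred scene: tip rim R/L, back outer', proj(a,[c+155*u-32*l+[0,0,33],c+155*u+32*l+[0,0,33],c+30*u-32*l+[0,0,33]]))
im=np.zeros((600,800,3),np.uint8)
im[:,:300]=cv2.resize(b['frame'][80:200,230:290],(300,600),interpolation=2)
im[:,300:]=cv2.resize(a['frame'][130:310,270:420],(500,600),interpolation=2)
cv2.imwrite('pics/r5.png',im)
E
```

```text
grasp_force: 30.0
t: 13.8
ee_pos: [538.1, 110.1, 166.2]
orientation: [-2.2, -2.242, 0.0]
ft_force: [0.7, -0.7, -5.1]
width: 23.7
grasp_force: 30.0
[538.13 110.1  166.16] 1.0798609058577866
pred scene: tip rim R/L, back outer [[372.95 250.63]
 [388.12 237.39]
 [326.71 226.77]]
```

View pics/r5.png

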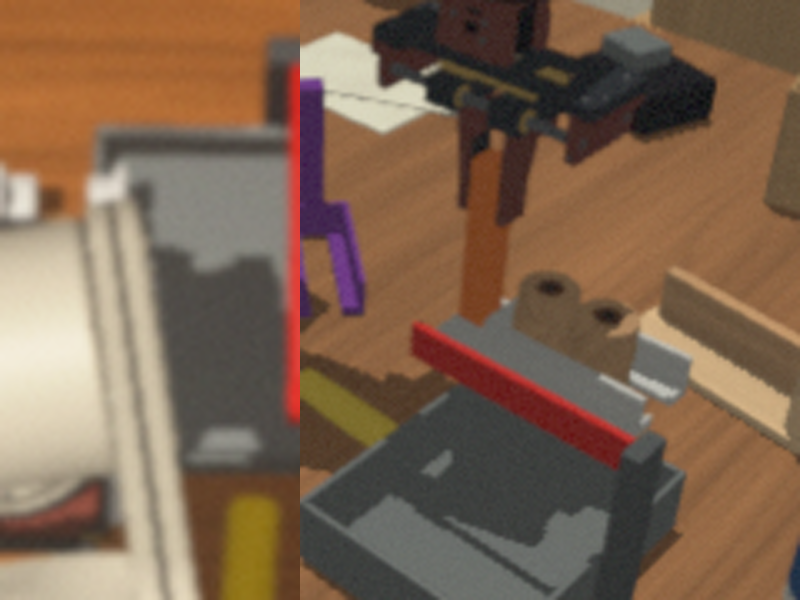

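The scoop is level: the predicted tip rim is at crop (643,402), seen at (645,405). The top layer is facing the bar's lower edge. I'll approach, then strike slowly.

```bash
python3 -m handwheel '[[-5,0,0,0,0,0,1],[-10,0,0,0,0,0,1],[-14,0,0,0,0,0,1],[-14,0,0,0,0,0,1],[-12,0,0,0,0,0,1],[-9,0,0,0,0,0,1],[-6,0,0,0,0,0,1],[-5,0,0,0,0,0,1],[-5,0,0,0,0,0,1],[-5,0,0,0,0,0,1]]'
python3 -m handwheel '[[-6,0,0,0,0,0,1],[-6,0,0,0,0,0,1],[-6,0,0,0,0,0,1],[-6,0,0,0,0,0,1],[-6,0,0,0,0,0,1],[-6,0,0,0,0,0,1],[-6,0,0,0,0,0,1]]'
python3 -m handwheel '[[-6,0,0,0,0,0,1],[-6,0,0,0,0,0,1],[-6,0,0,0,0,0,1],[-6,0,0,0,0,0,1],[-6,0,0,0,0,0,1],[-6,0,0,0,0,0,1],[-6,0,0,0,0,0,1]]'
python3 - <<'E'
from h import *
a=grab('scene');b=grab('top')
im=np.zeros((600,800,3),np.uint8)
im[:,:300]=cv2.resize(b['frame'][80:200,245:305],(300,600),interpolation=2)
im[:,300:]=cv2.resize(a['frame'][150:330,255:405],(500,600),interpolation=2)
cv2.imwrite('pics/r6.png',im)
E
```

```text
t: 15.15
ee_pos: [539.8, 25.0, 166.2]
orientation: [-2.2, -2.243, -0.0]
ft_force: [-0.2, 0.5, -3.9]
width: 23.5
grasp_force: 30.0
t: 16.02
ee_pos: [540.7, -17.3, 166.3]
orientation: [2.2, 2.242, 0.0]
ft_force: [-0.2, 0.6, -3.9]
width: 24.1
grasp_force: 30.0
t: 16.9
ee_pos: [541.4, -59.3, 166.2]
orientation: [2.2, 2.242, 0.0]
ft_force: [0.8, -0.6, -4.4]
width: 23.7
grasp_force: 30.0
```

View pics/r6.png

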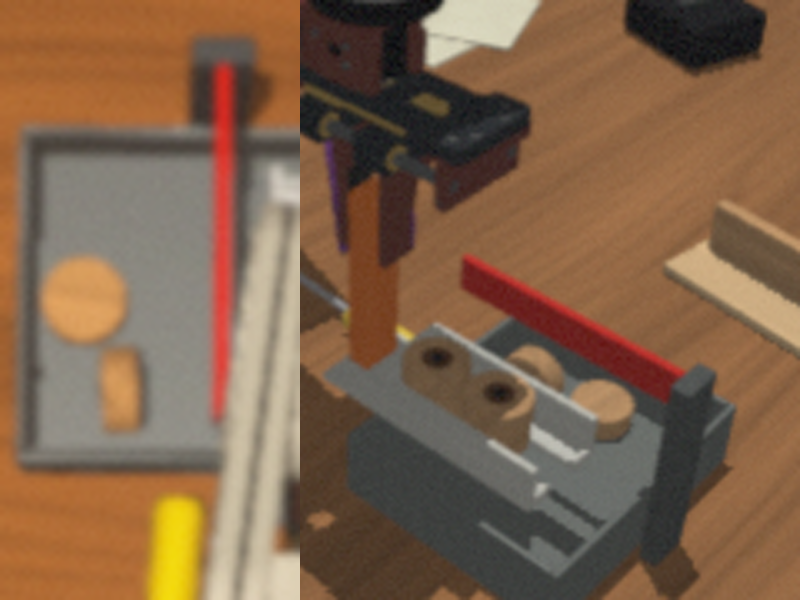

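Two wheels lie in the bin, at left crop (85,298) and (122,390). Four remain in the scoop, with hubs at right crop (437,357) and (500,393). Next is the carry to the mat.

```bash
python3 -m handwheel '[[-8,-1,0,0,0,0,1],[-13,-2,0,0,0,0,1],[-18,-3,0,0,0,0,1],[-22,-4,0,0,0,0,1],[-22,-5,0,0,0,0,1],[-22,-5,0,0,0,0,1],[-22,-5,0,0,0,0,1],[-20,-4,0,0,0,0,1],[-17,-3,0,0,0,0,1],[-14,-2,0,0,0,0,1]]' | tail -1
python3 -m handwheel '[[-10,-1,0,0,0,0,1],[-5,-1,0,0,0,0,1],[-2,0,0,0,0,0.02,1],[0,0,0,0,0,0.03,1],[0,0,0,0,0,0.03,1],[0,0,0,0,0,0.022,1],[0,0,10,0,0,0,1],[0,0,15,0,0,0,1],[0,0,12,0,0,0,1],[0,0,0,0,0,0,1]]'
python3 - <<'E'
from h import *
o=sensors.get_obs();T=o['ee_pos'];Rm=Ro.from_rotvec(o['orientation']).as_matrix();u=Rm[:,1];print(T,np.degrees(np.arctan2(u[1],u[0])))
E
```

```text
grasp_force: 30.0
t: 19.5
ee_pos: [508.0, -254.0, 127.5]
orientation: [-2.309, -2.125, 0.002]
ft_force: [-0.2, 0.3, -4.0]
width: 24.1
grasp_force: 30.0
[ 508.0385992  -254.00222411  127.45445919] -4.752345857771007
```

```bash
python3 -m handwheel '[[0,0,7,0,0,0,1],[0,0,7,0,0,0,1],[0,0,5,0,0,0,1],[0,0,3,0,0,0,1],[0,0,2,0,0,0,1],[0,0,1,0,0,0,1],[0,0,0,0,0,0,1]]'
python3 -m handwheel '[[0,0,1,0,0,0,1],[0,0,0,0,0,0,1]]'
```

```text
t: 20.38
ee_pos: [509.1, -254.6, 104.2]
orientation: [2.312, 2.127, 0.0]
ft_force: [0.1, 0.8, -4.5]
width: 24.5
grasp_force: 30.0
t: 20.62
ee_pos: [509.1, -254.5, 103.2]
orientation: [2.312, 2.127, 0.0]
ft_force: [-0.3, -0.3, -3.5]
width: 24.1
grasp_force: 30.0
```

```bash
python3 -m handwheel '[[0,0,1,0,0,0,1],[0,0,0.7,0,0,0,1],[0,0,0,0,0,0,1]]'
python3 -m handwheel '[[0,0,0.5,0,0,0,1],[0,0,0,0,0,0,1]]'
```

```text
t: 21.0
ee_pos: [509.0, -254.5, 101.4]
orientation: [-2.312, -2.127, 0.0]
ft_force: [-0.3, 0.1, -5.1]
width: 23.8
grasp_force: 30.0
t: 21.25
ee_pos: [509.1, -254.5, 101.3]
orientation: [2.312, 2.127, 0.0]
ft_force: [-2.6, 1.4, -0.3]
width: 23.9
grasp_force: 30.0
```

Contact: the weight is off the wrist. I'll release, retreat upward, and move aside.

```bash
python3 -m handwheel '[[0,0,0,0,0,0,0.4],[0,0,0,0,0,0,0.4],[0,0,0,0,0,0,0.4],[0,0,0,0,0,0,0.4],[0,0,-20,0,0,0,0.4],[0,0,-40,0,0,0,0.4],[0,0,-50,0,0,0,0.4],[0,0,-40,0,0,0,0.4],[0,-30,0,0,0,0,0.4],[0,-50,0,0,0,0,0.4]]'
python3 -m handwheel '[[0,-50,0,0,0,0,0],[50,-20,0,0,0,0,0],[50,0,0,0,0,0,0],[50,0,0,0,0,0,0],[50,0,0,0,0,0,0],[0,0,0,0,0,0,0]]'
python3 - <<'E'
from h import *
a=grab('scene');b=grab('top')
im=np.zeros((600,800,3),np.uint8)
im[:300,:400]=cv2.resize(b['frame'][120:220,345:478],(400,300),interpolation=2)
im[300:,:400]=cv2.resize(b['frame'][85:185,220:353],(400,300),interpolation=2)
im[:,400:]=cv2.resize(a['frame'][260:410,110:260],(400,600)[:1]+(400,))[:400].copy().__class__((400,400,3)) if 0 else im[:,400:]
im[:400,400:]=cv2.resize(a['frame'][255:415,110:270],(400,400),interpolation=2)
cv2.imwrite('pics/r7.png',im)
E
```

```text
t: 22.5
ee_pos: [429.6, -248.1, 251.6]
orientation: [2.309, 2.127, 0.001]
ft_force: [-1.4, -0.6, 0.0]
width: 52.7
grasp_force: 0.0
t: 23.25
ee_pos: [376.1, -40.3, 251.1]
orientation: [2.306, 2.133, 0.001]
ft_force: [-0.7, 0.3, 0.3]
width: 87.5
grasp_force: 0.0
```

View pics/r7.png

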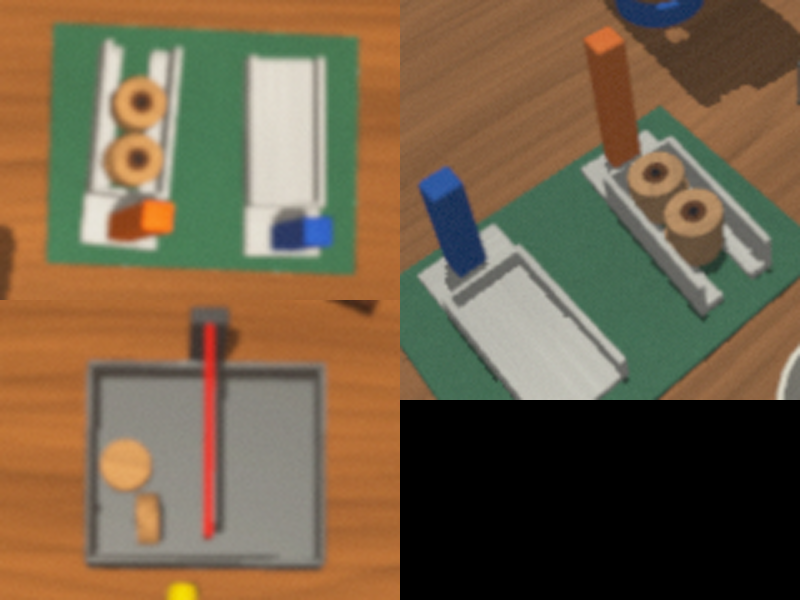

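The orange scoop stands on the mat with two stacks of two, hubs at (140,102) and (137,158). Two wheels are in the bin at (126,464) and (148,518), and the blue scoop is where it was. I'm handing the job in.

```bash
python3 -c "
from workcell import ctrl;print(ctrl.close_job())"
```

```text
the job is handed in; nothing more can be done
None
```

The job is handed in at about 23 s: the orange scoop stands upright on the green mat with four wheels, two wheels are in the grey bin, and the blue scoop was not moved.

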